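Wedge a mould block tight in its clamping frame

ROBOT

A 6-joint arm with a two-finger parallel gripper is mounted at the origin on a cart in front of the work surface, level with it; the furniture and walls round the work are solid. World frame = base frame: x ahead of the robot, y to its left, z up, the work surface at z = 0. Lengths are in m, angles in rad, forces in N, time in s.
With the tool pointing down it reaches from about 0.35 to 0.725 m from the base axis. Payload 4.3 kg.
Tool frame: the origin (TCP) lies midway between the tips of the shut fingers; the grasp point (between the pads) lies robot.grasp_offset behind it (robot.grasp_offset is the distance from the TCP to the grasp point, in m); z points along the fingers, y is the direction in which the jaws open and shut (so a half turn about z gives the same grasp; the last joint's range is limited). The gripper opens to 85 mm and grips with 20 to 120 N. Pads are 22 mm wide; open, the fingers measure 114 mm over their backs; the gripper's body (76 mm by 85 mm) begins 54 mm behind the grasp point. The pads swing forward as they close: fully open they stand 13 mm farther back than shut.
Start: joints at [-1.4, 0.377, 0.081, 1.274, 0, 1.46], TCP at [0.159, -0.553, 0.231] pointing down, gripper open.
Joint ranges: [-2.72, 2.72], [-0.84, 1.66], [-1.02, 1.22], [-1.77, 2.12], [-1.37, 1.28], [-3.14, 3.14]. Speed limits (rad/s): [2.57, 2.57, 3.14, 3.14, 3.14, 3.14].

INTERFACE

Orientations are given as a unit quaternion [x, y, z, w].
In Python, from station import robot gives the robot as it stands.
- The arm moves only by the shell command python3 -m jog 'ROWS' [FORCE]. ROWS is JSON, a list of rows, each a list of 5 numbers: the shift along the tool's x, y, z in mm, then the turn about the tool's z in degrees, then the opening, from -1 (shut) to 1 (fully open). In form: [[dx, dy, dz, twist, grip], ...]. A call has 1 to 12 rows; each row shifts and turns the commanded pose from where the row before left it, along the tool's axes as they then stand; what a row does not reach is not made up. A row lasts 1/12 s, in which the tool goes at most 41.7 mm and 7.16 degrees, less where a joint would pass 70% of its speed; a pose out of reach is approached as far as the arm can. A call with a gripper value outside its range is refused whole. The fingers move at their own pace and stop on an object; FORCE is the grip in N (left out, the last holds). Time passes only in rows, so rows that do not move let the fingers close. It gives the time, the measured TCP pose, the force and the opening at its end, in the units of the state.
- robot.get_obs(): the state, without advancing time (a new reading comes with each control period).
- robot.get_image(name): name is "scene" or "top" or "wrist"; returns a dict with "pixels" (384x512x3 uint8, red, green, blue), "fx", "fy", "cx", "cy" (pixels), "position" and "orientation" of the camera in the world. Camera axes: x right, y down, z forward; pixel columns grow to the right and rows downward; lengths in m; the calibration is good to about 2 mm. A picture is of the moment at which its call begins. There is no depth.
- robot.close_job(): hands the job in, once; it reports no verdict.
The state is a dict: "time": time; "qpos": joint angles; "joint_vel": joint speeds; "tau": joint torques, N m; "tool_pos": TCP position; "orientation": TCP orientation; "force": force on the tool from outside, world axes, zero at the start; "moment": the same for the moment, N m; "width": opening from 0.0 (shut) to 1.0 (fully open).
Only numpy, scipy, OpenCV 4.12 (cv2) and the standard library are available. Lean on these libraries where they do the work, as an engineer would, in place of code of your own. Each camera call takes 0.05 s, during which the arm holds its last target. There are 200 camera calls.

TASK

Push the metal mould block back in its clamping frame until it stands against the end stop. Then put the tapered wedge (not the straight packing bar) flat into the slot beside the block, thin end first, and tap or push it in until it locks tight and clamps the block; drive it firmly but do not force it. Leave the wedge in place and the other things on the worktop alone.

Things in the scene. Friction and masses are not known exactly. Their poses are not given: they have to be found in the camera images.
- frame: Low grey U-shaped clamping frame fixed to the worktop, no floor, rails 22 mm high, open at one end. Origin: on the worktop, where the centre of the block belongs when at the stop. x runs from the open end inwards, z up. The rail on the -y side carries a black pad on stiff springs (35 N/mm); the free pad face is at y = -20 to -24.5 mm, set by a screw, different in each run and not told.
- slot_mouth (a point): Point on the inner face of the slanted wedge rail (+y side of the frame) at x = -45 mm, y = 39.8 mm, 11 mm up, level with the front of the block when at the stop. This rail runs from x = -62 to 85 mm; its face comes nearer to the block by 1 mm for each 6 mm of x. The slot is between it and the block and is open below and ahead.
- end_stop (a point): Middle of the face of the end stop at the closed end of the frame, x = 45 mm, y = -6 mm, 11 mm up (20 mm wide, 22 mm high). The far end of the block must meet it.
- mould: The mould block itself, with its origin at the centre of its underside.
- mould_center (a point): Centre of the loose aluminium mould block: 90 mm along its x, 40 mm along y, 56 mm high, 0.3 to 0.65 kg, two rows of cavities on top; 28 mm above its underside. It stands on the worktop between the rails, axes within 2 degrees of the frame's, 12 to 28 mm short of the end stop. At the stop its centre is at x = 0 of the frame. Its upper 34 mm stand above the rails.
- wedge: The wedge itself, with its origin on its underside below the centre of the grip fin. It slides in easily to first contact, then tightens by some 4 to 7 N of push per mm of travel. A steady push of 20 to 25 N along the slot on the butt end locks it tight; more than about 30 N may crush the mould. How deep that is differs from run to run.
- wedge_grip (a point): Grip point of the upright fin of the loose steel wedge, 46 mm above the underside. The fin is 24 mm along the wedge's x, 14 mm along y, its top 62 mm up. The wedge lies flat, 22 mm high, 0.15 kg. x points to its thin end. Its straight side, at y = -14 mm, goes against the block; the other side is slanted 1:6. Thickness 29 mm at the fin; the butt end is 21 mm behind the fin.
- wedge_tip (a point): Middle of the wedge's thin end (9 mm thick), 120 mm ahead of the fin and 9.5 mm to its -y side, 11 mm above the underside.
- packing_bar_grip (a point): Grip point of the fin of a loose straight steel bar, parallel-sided, 140 x 29 x 22 mm, with the same fin as the wedge, 46 mm up; not needed, to be left alone.
- vial: loose amber vial, 35 mm across, 82 mm high, origin under its centre; to be left alone
- dose_cup: loose paper dose cup, 37 mm across, 29 mm high, origin under its centre; to be left alone

How it is judged:
On the way, in this order (a step that is already met when the one before it is completed fails the run):
1. the mould block stands at the end stop of the frame (x of mould_center in the frame of frame above -0.003 m), for 0.2 s.
2. the thin end of the wedge is in the slot between block and wedge rail (x of wedge_tip in the frame of frame between -0.03 and 0.085 m and y of wedge_tip in the frame of frame between 0.015 and 0.038 m and height (world z) of wedge_tip below 0.017 m), for 0.2 s.
At the end, for the whole second after the job is handed in: The block is within 3 mm of the end stop and on the worktop; the wedge lies flat and still in the slot, released, its thin end at least 35 mm past the front of the block, and holds by itself, pressing on block and rail with more than 12 N (x of mould_center in the frame of frame between -0.003 and 0.003 m and height (world z) of mould_center below 0.032 m and x of wedge_tip in the frame of frame above -0.01 m and y of wedge_tip in the frame of frame above 0.015 m and height (world z) of wedge_tip below 0.017 m and angle between wedge's own z axis and vertical below 0.1 rad and contact force between wedge and mould above 12 N and contact force between wedge and frame above 12 N and linear speed of wedge below 0.01 m/s); the robot touches nothing.
It fails at once if the wedge is forced: it presses on the block with more than 50 N (contact force between wedge and mould above 50 N).
It fails at once if the packing bar is moved by more than 30 mm (distance of packing_bar_grip from where it was at the start of the episode above 0.03 m).
It fails at once if the vial is moved by more than 30 mm or knocked over (distance of vial from where it was at the start of the episode above 0.03 m or angle between vial's own z axis and vertical above 0.5 rad).
It fails at once if the dose cup is moved by more than 30 mm or knocked over (distance of dose_cup from where it was at the start of the episode above 0.03 m or angle between dose_cup's own z axis and vertical above 0.5 rad).
It also fails if it takes over 72 s, if anything falls off the work surface, if the arm or the gripper's body presses on something with over 40 N, if the wrist force passes 120 N, or if a joint passes its speed limit or range.

## Working session

There is one attempt and no reset: what is moved stays moved. The work goes in short steps, Python scripts to look and compute and a shell command to move; the robot and the scene stay as the last step left them, time stands still between calls to the robot, and variables do not carry over. Pictures are saved under pics/ and viewed, about 8 in all and at most 12, crops included, and the job is handed in when it is done.

```bash
mkdir -p pics; ls
cat > h.py <<'E'
import numpy as np, cv2
from scipy.spatial.transform import Rotation as R
from station import robot
def snap(cam,fn,crop=None,s=1):
    im=robot.get_image(cam); p=im['pixels'][:,:,::-1]
    np.save('pics/'+fn+'.npy',p); 
    import pickle; pickle.dump(im,open('pics/'+fn+'.pkl','wb'))
    if crop: p=p[crop[1]:crop[3],crop[0]:crop[2]]
    if s!=1: p=cv2.resize(p,None,fx=s,fy=s,interpolation=cv2.INTER_CUBIC)
    cv2.imwrite('pics/'+fn+'.png',p); return im
def world(im,u,v,z):
    d=R.from_quat(im['orientation']).apply([(u-im['cx'])/im['fx'],(v-im['cy'])/im['fy'],1]); o=np.array(im['position'])
    return o+d*(z-o[2])/d[2]
def pix(im,p):
    c=R.from_quat(im['orientation']).inv().apply(np.array(p)-im['position'])
    return im['cx']+im['fx']*c[...,0]/c[...,2], im['cy']+im['fy']*c[...,1]/c[...,2]
E
python3 - <<'E'
from h import *
for c in ('top','scene'):
    im=snap(c,c+'0',None,1.5); print(c,im['fx'],im['cx'],im['cy'],im['position'],im['orientation'])
print(robot.get_obs(), robot.grasp_offset)
E
```

```text
pics
top 382.52269918854046 260.52795337372856 179.51824236411272 [0.42209079 0.13243833 1.34301336] [ 0.71342936 -0.69928846  0.03588238 -0.02695639]
scene 358.35525136148567 254.83980891394484 191.66419396919963 [0.04878616 0.55972846 0.7051154 ] [-0.39229665  0.83247968 -0.35813923  0.15753479]
{'time': 0.1, 'qpos': array([-1.40030346e+00,  3.77985329e-01,  7.97644526e-02,  1.27438490e+00,
       -5.55779297e-07,  1.46051959e+00]), 'joint_vel': array([-6.26623899e-06, -6.93166459e-04,  3.87073320e-03, -1.61780745e-03,
       -2.82468231e-04, -5.50958297e-04]), 'tau': array([ 6.79018576e-04, -4.64695358e+01,  2.70581764e+01,  1.20411793e-02,
       -1.16411088e-04,  1.50794807e-05]), 'tool_pos': array([ 0.15924925, -0.55190407,  0.23045888]), 'orientation': array([ 9.90161821e-01,  1.39924087e-01, -2.75132104e-05, -9.04307949e-04]), 'force': array([-0.29235552, -0.18035988,  0.62040908]), 'moment': array([-0.02365957,  0.02258386, -0.00665101]), 'width': 1.0014859629389348} 0.0187
```

View pics/top0.png

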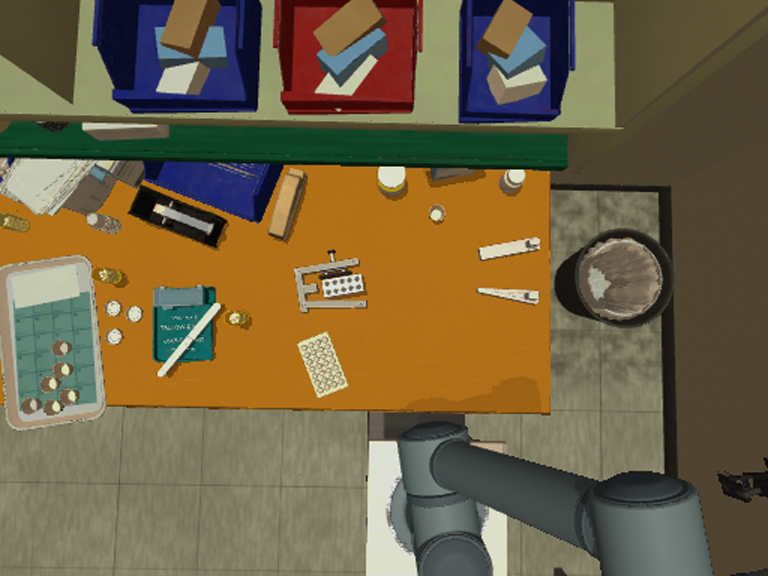

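View pics/scene0.png

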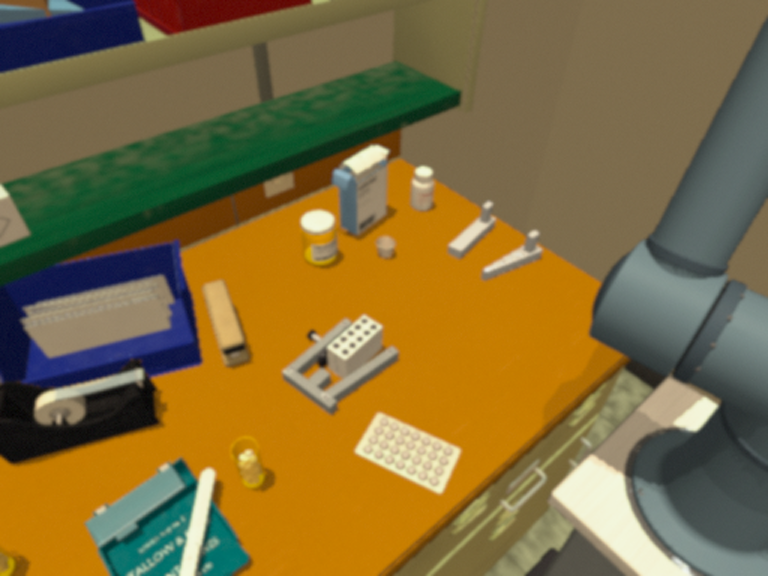

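Run:
```python
import cv2,numpy as np
p=np.load('pics/top0.npy')
a=cv2.resize(p[160:212,192:250],None,fx=8,fy=8,interpolation=cv2.INTER_CUBIC)
b=cv2.resize(p[152:208,312:366],None,fx=6,fy=6,interpolation=cv2.INTER_CUBIC)
c=np.zeros((max(a.shape[0],b.shape[0]),a.shape[1]+b.shape[1],3),np.uint8)
c[:a.shape[0],:a.shape[1]]=a;c[:b.shape[0],a.shape[1]:]=b
cv2.imwrite('pics/crop1.png',c);print(c.shape)
```

```text
(416, 788, 3)
```

View pics/crop1.png

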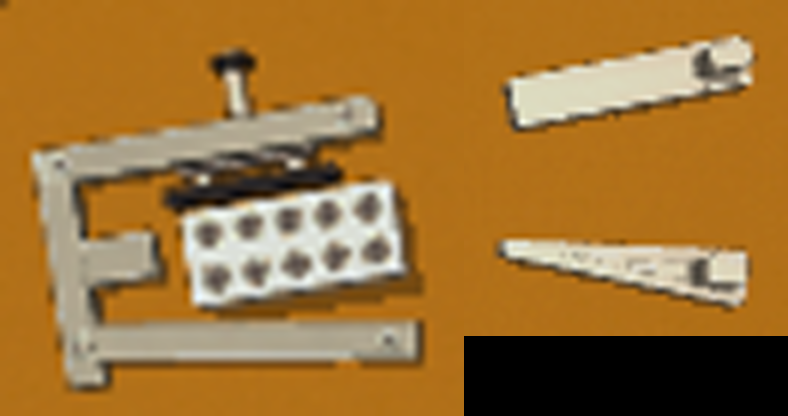

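Run:
```python
from h import *
import pickle
im=pickle.load(open('pics/top0.pkl','rb'))
def A(x,y,z): return world(im,192+(x+.5)/8-.5,160+(y+.5)/8-.5,z)
def B(x,y,z): return world(im,312+(x-464+.5)/6-.5,152+(y+.5)/6-.5,z)
c=[A(*q,.056) for q in [(183,215),(391,182),(405,270),(195,308)]]
print('block',np.round(np.mean(c,0),4),[np.linalg.norm(c[i]-c[(i+1)%4]) for i in range(4)])
d=c[0]-c[1]+c[3]-c[2];print('block x dir deg',np.degrees(np.arctan2(d[1],d[0])))
for n,q in dict(railL=(38,155),railR=(370,97),stopT=(155,233),stopB=(160,280),wr_in0=(418,321),wr_in1=(90,326),wr_out0=(418,360)).items(): print(n,A(*q,.022).round(4))
d=A(38,155,.022)-A(370,97,.022);print('rail dir',np.degrees(np.arctan2(d[1],d[0])))
d=A(90,326,.022)-A(418,321,.022);print('wedge rail dir +9.46=',np.degrees(np.arctan2(d[1],d[0])))
for n,q,z in [('tipc',(502,250),.022),('fin top c',(729,270),.062),('butt lo',(738,303),.022),('butt up',(745,250),.022),('bar fin',(733,55),.062),('bar l',(513,103),.022)]: print(n,B(*q,z).round(4))
```

```text
block [0.4992 0.2252 0.056 ] [np.float64(0.08854774798856369), np.float64(0.03762324971913225), np.float64(0.08948676214209825), np.float64(0.0395043310679138)]
block x dir deg 100.83335981087116
railL [0.5374 0.3391 0.022 ]
railR [0.5657 0.1963 0.022 ]
stopT [0.5047 0.2875 0.022 ]
stopB [0.4844 0.2848 0.022 ]
wr_in0 [0.469  0.1732 0.022 ]
wr_in1 [0.464  0.3142 0.022 ]
wr_out0 [0.4522 0.1728 0.022 ]
rail dir 101.17661271271649
wedge rail dir +9.46= 92.01374497907804
tipc [ 0.4964 -0.0828  0.022 ]
fin top c [ 0.4855 -0.2037  0.062 ]
butt lo [ 0.4685 -0.2194  0.022 ]
butt up [ 0.4992 -0.2235  0.022 ]
bar fin [ 0.607  -0.2063  0.062 ]
bar l [ 0.5819 -0.0886  0.022 ]
```

```bash
python3 -m jog '[[0,0,0,-7.1,-1],[0,0,0,-7.1,-1],[0,0,0,-7.1,-1],[0,0,0,-7.1,-1],[0,0,0,-7.1,-1],[0,0,0,-7.1,-1],[0,0,0,-7.1,-1],[0,0,0,-7.1,-1],[0,0,0,-7.1,-1],[0,0,0,-7.1,-1],[0,0,0,-7.1,-1],[0,0,0,-7.1,-1]]'
cat >> h.py <<'E'
O=np.array([.4975,.2409]);YAW=101.3
def st(go=None,z=None):
    o=robot.get_obs(); r=R.from_quat(o['orientation']); x=r.apply([1,0,0]); yaw=np.degrees(np.arctan2(x[1],x[0]))
    c,s=np.cos(np.radians(YAW)),np.sin(np.radians(YAW)); M=np.array([[c,s],[-s,c]])
    p=o['tool_pos']; f=M@(p[:2]-O)*1e3
    print('t %.1f tcp'%o['time'],p.round(4),'yaw %.1f'%yaw,'frame mm',f.round(1),'F frame',(M@o['force'][:2]).round(1),'Fz %.1f w %.3f'%(o['force'][2],o['width']),'q',o['qpos'].round(2))
    if go is not None:
        d=np.array([*(np.array(go)-p[:2]),(p[2] if z is None else z)-p[2]])
        print('delta tool mm',(r.inv().apply(d)*1e3).round(1))
def F(x,y):
    c,s=np.cos(np.radians(YAW)),np.sin(np.radians(YAW)); return O+np.array([[c,-s],[s,c]])@np.array([x,y])*1e-3
E
python3 -c "
from h import *
st(F(-95,-1),.025)"
```

```text
time: 1.1
tool_pos: [0.1593, -0.5521, 0.2307]
orientation: [0.632, 0.775, 0.0, -0.0]
force: [0.5, -0.1, -0.2]
width: 0.005
t 1.1 tcp [ 0.1593 -0.5521  0.2307] yaw 101.6 frame mm [-711.4  487.1] F frame [-0.2 -0.4] Fz -0.2 w 0.005 q [-1.4   0.38  0.08  1.27 -0.   -0.03]
delta tool mm [613.2 491.7 206.5]
```

```bash
python3 -m jog '[[25,20,0,0,-1],[25,20,0,0,-1],[25,20,0,0,-1],[25,20,0,0,-1],[25,20,0,0,-1],[25,20,0,0,-1],[25,20,0,0,-1],[25,20,0,0,-1],[25,20,0,0,-1],[25,20,0,0,-1],[25,20,0,0,-1],[25,20,0,0,-1]]' >/dev/null
python3 -m jog '[[25,20,0,0,-1],[25,20,0,0,-1],[25,20,0,0,-1],[25,20,0,0,-1],[25,20,0,0,-1],[25,20,0,0,-1],[25,20,0,0,-1],[25,20,0,0,-1],[25,20,0,0,-1],[25,20,0,0,-1],[13,12,0,0,-1],[0,0,0,0,-1]]'>/dev/null
python3 -c "
from h import *
st(F(-95,-1),.025); im=snap('wrist','wr1',None,1.5)"
```

```text
t 3.1 tcp [0.4936 0.0909 0.2306] yaw 101.5 frame mm [-146.3   33.2] F frame [0.2 0.8] Fz 0.1 w -0.001 q [ 0.06  0.23 -0.13  1.22  0.    1.42]
delta tool mm [ 50.9  34.4 205.7]
```

View pics/wr1.png

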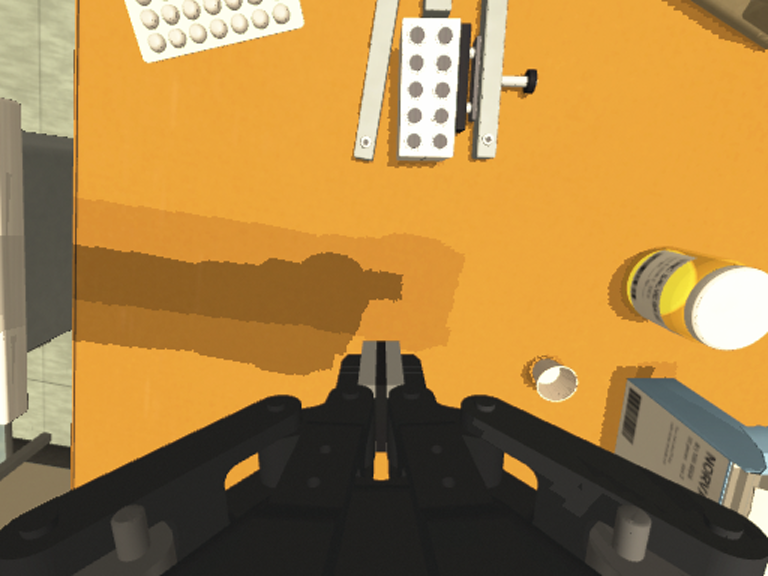

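Run:
```python
from h import *
import pickle
im=pickle.load(open('pics/wr1.pkl','rb'))
c,s=np.cos(np.radians(YAW)),np.sin(np.radians(YAW)); M=np.array([[c,s],[-s,c]])
for n,q,z in [('blk FL',(399,156),.056),('blk FR',(453,160),.056),('blk BL',(405,17),.056),('blk BR',(461,19),.056),('wrail in0',(375,160),.022),('wrail out0',(354,158),.022),('wrail in far',(399,0),.022),('srail in',(474,158),.022),('srail out',(495,159),.022),('srail far in',(485,0),.022),('stopL',(424,10),.022),('stopR',(450,11),.022),('padfar',(462,24),.022),('cup',(556,383),.029)]:
    w=world(im,(q[0]+.5)/1.5-.5,(q[1]+.5)/1.5-.5,z); print(n,w.round(4),(M@(w[:2]-O)*1e3).round(1))
```

```text
blk FL [0.4892 0.175  0.056 ] [-63.  21.]
blk FR [0.5287 0.1801 0.056 ] [-65.7 -18.7]
blk BL [0.4744 0.2631 0.056 ] [26.3 18.3]
blk BR [0.5118 0.2695 0.056 ] [ 25.2 -19.6]
wrail in0 [0.4718 0.1703 0.022 ] [-64.2  39.1]
wrail out0 [0.4547 0.1684 0.022 ] [-62.7  56.1]
wrail in far [0.4671 0.2847 0.022 ] [48.9 21.3]
srail in [0.5504 0.1878 0.022 ] [-62.4 -41.4]
srail out [0.5673 0.1905 0.022 ] [-63.1 -58.6]
srail far in [0.5296 0.2974 0.022 ] [ 49.1 -42.6]
stopL [0.4867 0.282  0.022 ] [42.5  2.5]
stopR [0.5059 0.2853 0.022 ] [ 41.9 -16.9]
padfar [0.5168 0.2788 0.022 ] [ 33.4 -26.4]
cup [0.6741 0.011  0.029 ] [-260.  -128.1]
```

```bash
python3 -m jog '[[17,12,25,0,-1],[17,12,25,0,-1],[17,12,30,0,-1],[0,0,30,0,-1],[0,0,30,0,-1],[0,0,30,0,-1],[0,0,20,0,-1],[0,0,14,0,-1],[0,0,0,0,-1]]' >/dev/null
python3 -c "
from h import *
st()"
python3 -m jog '[[10,0,0,0,-1],[6,0,0,0,-1],[4,0,0,0,-1],[4,0,0,0,-1],[4,0,0,0,-1],[3,0,0,0,-1],[0,0,0,0,-1]]' 
python3 -c "
from h import *
st()"
```

```text
t 3.9 tcp [0.5139 0.1433 0.024 ] yaw 101.2 frame mm [-99.   3.] F frame [0.6 0.3] Fz 0.1 w -0.000 q [ 0.15  0.46 -0.37  0.75 -0.    1.53]
time: 4.48
tool_pos: [0.5121, 0.1762, 0.0278]
orientation: [0.634, 0.773, 0.0, 0.0]
force: [-0.5, 0.2, 0.1]
width: -0.0
t 4.5 tcp [0.5121 0.1762 0.0278] yaw 101.3 frame mm [-66.3  -1.6] F frame [0.3 0.5] Fz 0.1 w -0.000 q [ 0.21  0.46 -0.35  0.75 -0.    1.59]
```

```bash
python3 -m jog '[[3,0,0,0,-1],[3,0,0,0,-1],[0,0,0,0,-1],[0,0,0,0,-1]]' | grep -E 'force|pos'
python3 -c "
from h import *
st()"
python3 -m jog '[[2,0,0,0,-1],[2,0,0,0,-1],[0,0,0,0,-1],[0,0,0,0,-1]]' | grep force
python3 -c "
from h import *
st()"
```

```text
tool_pos: [0.5102, 0.1818, 0.0271]
force: [0.3, 0.5, 0.6]
t 4.8 tcp [0.5102 0.1818 0.0271] yaw 101.3 frame mm [-60.4  -0.9] F frame [ 0.4 -0.4] Fz 0.6 w -0.001 q [ 0.22  0.46 -0.35  0.76  0.    1.6 ]
force: [0.3, -1.7, 0.1]
t 5.2 tcp [0.5094 0.1854 0.0271] yaw 101.3 frame mm [-56.8  -0.8] F frame [-1.7  0. ] Fz 0.1 w 0.005 q [ 0.23  0.46 -0.35  0.76  0.    1.61]
```

```bash
for i in 1 2 3; do python3 -m jog '[[2,0,0,0,-1],[2,0,0,0,-1],[0,0,0,0,-1]]' >/dev/null
python3 -c "
from h import *
st()"; done
```

```text
t 5.4 tcp [0.5092 0.1854 0.0274] yaw 101.2 frame mm [-56.7  -0.6] F frame [-13.4   1.3] Fz 2.9 w 0.002 q [ 0.24  0.46 -0.35  0.76 -0.01  1.61]
t 5.7 tcp [0.5092 0.1855 0.0277] yaw 101.0 frame mm [-56.6  -0.6] F frame [-24.6   2.9] Fz 6.7 w 0.000 q [ 0.24  0.46 -0.35  0.76 -0.02  1.62]
t 5.9 tcp [0.5092 0.1856 0.0282] yaw 100.9 frame mm [-56.5  -0.7] F frame [-35.4   4.4] Fz 11.6 w 0.003 q [ 0.25  0.46 -0.35  0.76 -0.03  1.63]
```

```bash
python3 -m jog '[[-8,0,0,0,-1],[-20,0,0,0,-1],[-10,0,-30,0,-1],[0,0,-40,0,-1],[0,0,-40,0,-1],[0,0,-40,0,-1],[-30,-9,-20,0,1],[-32,-9,0,0,1],[-32,-9,0,0,1],[-32,-9,0,0,1],[-32,-9,0,0,1],[-32,-9,0,0,1]]' >/dev/null
python3 -m jog '[[-32,-9,0,0,1],[-32,-9,0,0,1],[-32,-9,0,0,1],[-32,-9,0,0,1],[-32,-9,0,0,1],[-32,-9,0,0,1],[-20,-9,0,0,1],[0,0,0,6,1],[0,0,0,6,1],[0,0,0,0,1]]' >/dev/null
python3 -c "
from h import *
st(); im=snap('wrist','wr2',None,1.5)"
```

```text
t 7.7 tcp [ 0.4787 -0.2573  0.197 ] yaw 89.1 frame mm [-484.9  116. ] F frame [ 0.1 -0.6] Fz 0.1 w 1.002 q [-0.61  0.33 -0.08  1.16  0.    0.98]
```

View pics/wr2.png

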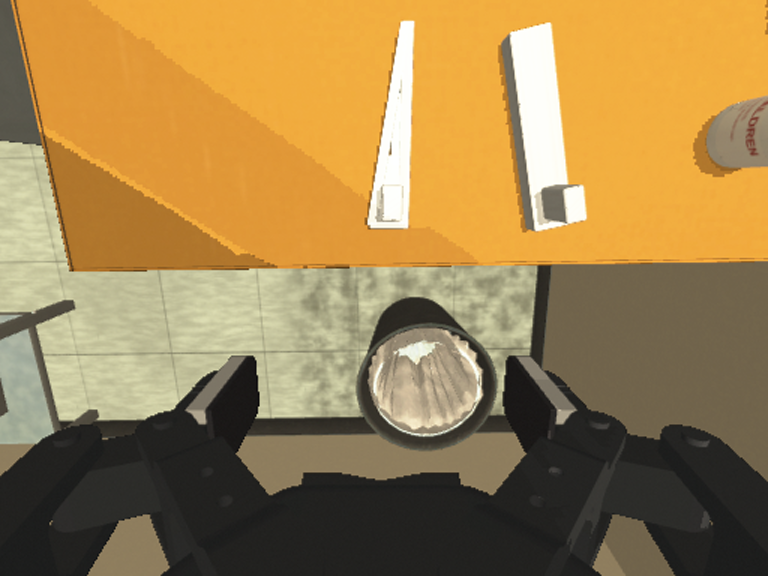

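```bash
python3 - <<'E'
from h import *
import pickle
im=pickle.load(open('pics/wr2.pkl','rb'))
W=lambda q,z: world(im,(q[0]+.5)/1.5-.5,(q[1]+.5)/1.5-.5,z)
a,b=W((414,21),.022),W((408.5,228),.022); l=W((367,228),.022); tl=W((402,21),.022)
d=a-b; print('yaw',np.degrees(np.arctan2(d[1],d[0])),'len',np.linalg.norm(d),'butt',np.linalg.norm(b-l),'tip',np.linalg.norm(a-tl))
u=d/np.linalg.norm(d); n=np.array([-u[1],u[0],0])
print('fin from body',b+u*.021+n*.014, 'from tip',a-u*.120+n*.014)
for q in [(383,184),(404,184),(380,221),(404,221),(392,203)]: print(q,W(q,.062).round(4))
p=np.mean([b+u*.021+n*.014,a-u*.120+n*.014],0)
st(p[:2],.027)
E
python3 - <<'E'
import cv2,numpy as np
p=np.load('pics/wr2.npy'); cv2.imwrite('pics/crop2.png',cv2.resize(p[5:160,235:290],None,fx=3.8,fy=3.8,interpolation=cv2.INTER_CUBIC))
E
```

```text
yaw 88.59421818384483 len 0.13960899001459293 butt 0.03187638075657782 tip 0.008149744276456693
fin from body [ 0.4865585  -0.20567273  0.022     ] from tip [ 0.48652438 -0.20706332  0.022     ]
(383, 184) [ 0.4807 -0.1939  0.062 ]
(404, 184) [ 0.4944 -0.1941  0.062 ]
(380, 221) [ 0.4783 -0.2178  0.062 ]
(404, 221) [ 0.4944 -0.218   0.062 ]
(392, 203) [ 0.4864 -0.2061  0.062 ]
t 7.8 tcp [ 0.4788 -0.257   0.1971] yaw 89.4 frame mm [-484.6  115.9] F frame [-0.1 -0.7] Fz -0.4 w 0.996 q [-0.61  0.32 -0.08  1.16  0.    0.97]
delta tool mm [ 50.5   7.2 170.1]
```

View pics/crop2.png

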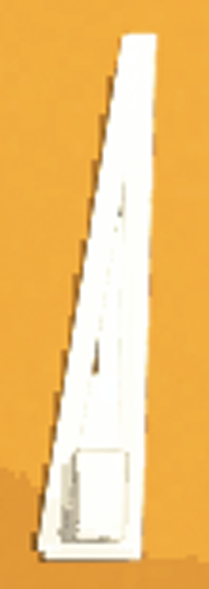

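```bash
python3 -m jog '[[25,3.5,20,0.5,1],[25.5,3.5,30,0,1],[0,0,30,0,1],[0,0,30,0,1],[0,0,30,0,1],[0,0,20,0,1],[0,0,9,0,1],[0,0,0,0,1],[0,0,0,0,1]]' 60 >/dev/null
python3 -c "
from h import *
st([.4865,-.2062],.028)"
```

```text
t 8.5 tcp [ 0.4869 -0.2067  0.0287] yaw 88.9 frame mm [-436.8   98.1] F frame [-0.   0.4] Fz -0.1 w 0.998 q [-0.52  0.44 -0.39  0.74  0.    1.07]
delta tool mm [ 0.5 -0.4  0.7]
```

```bash
python3 -m jog '[[0,0,0,0,-1],[0,0,0,0,-1],[0,0,0,0,-1],[0,0,0,0,-1],[0,0,0,0,-1],[0,0,0,0,-1],[0,0,0,0,-1],[0,0,0,0,-1]]' 80 | grep -E "force|width"
python3 -m jog '[[0,0,-5,0,-1],[0,0,-15,0,-1],[0,0,-20,0,-1],[0,0,0,0,-1],[0,0,0,0,-1]]' >/dev/null
python3 -c "
from h import *
st(); im=snap('wrist','wr3',None,1.5)"
```

```text
force: [-1.3, -0.6, 4.8]
width: 0.154
t 9.6 tcp [ 0.4874 -0.2074  0.0689] yaw 88.8 frame mm [-437.6   97.8] F frame [-0.8  0.5] Fz -1.5 w 0.156 q [-0.52  0.39 -0.34  0.84 -0.    1.07]
```

View pics/wr3.png

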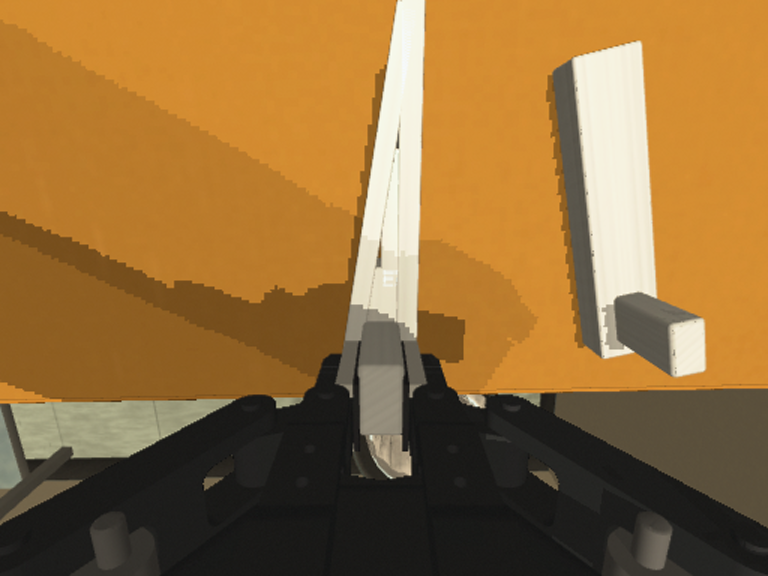

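```bash
python3 -m jog '[[0,0,0,-6.2,-1],[0,0,0,-6.3,-1],[23,6,0,0,-1],[23,6,0,0,-1],[23,6,0,0,-1],[23,6,0,0,-1],[23,6,0,0,-1],[23,6,0,0,-1],[23,6,0,0,-1],[23,6,0,0,-1],[23,6,0,0,-1],[23,6,0,0,-1]]' >/dev/null
python3 -m jog '[[0,0,0,0,-1],[0,0,0,0,-1]]' >/dev/null
python3 - <<'E'
from h import *
st(F(-206,36),.030); im=snap('top','top2',(190,160,290,230),8)
E
```

```text
t 10.8 tcp [0.4991 0.0313 0.0669] yaw 101.4 frame mm [-205.9   39.5] F frame [0.3 0.1] Fz -2.4 w 0.153 q [-0.06  0.35 -0.41  0.81 -0.    1.31]
delta tool mm [-0.1  3.6 36.9]
```

View pics/top2.png

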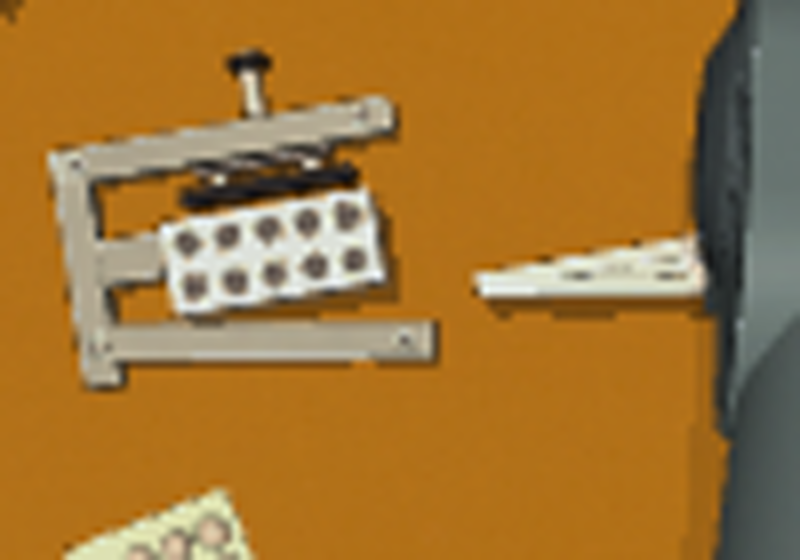

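Run:
```python
from h import *
import pickle
im=pickle.load(open('pics/top2.pkl','rb'))
c,s=np.cos(np.radians(YAW)),np.sin(np.radians(YAW)); M=np.array([[c,s],[-s,c]])
for n,q,z in [('tip up',(475,275),.061),('tip lo',(479,298),.061),('butt-ish up',(690,237),.061),('blk F+',(384,281),.056),('blk B+',(178,315),.056),('blk B-',(163,225),.056),('blk F-',(367,190),.056),('wr in',(433,322),.022),('wr in far',(110,325),.022),('stop',(163,240),.022),('stop',(167,282),.022)]:
    w=world(im,190+(q[0]+.5)/8-.5,160+(q[1]+.5)/8-.5,z); print(n,w.round(4),(M@(w[:2]-O)*1e3).round(1))
```

```text
tip up [0.4872 0.1553 0.061 ] [-82.   26.9]
tip lo [0.4776 0.1534 0.061 ] [-81.9  36.7]
butt-ish up [0.505  0.0654 0.061 ] [-173.6   27.1]
blk F+ [0.4842 0.1935 0.056 ] [-43.8  22.4]
blk B+ [0.4682 0.2795 0.056 ] [43.6 21.2]
blk B- [0.5059 0.287  0.056 ] [ 43.6 -17.2]
blk F- [0.5224 0.2016 0.056 ] [-43.4 -16.7]
wr in [0.4685 0.1736 0.022 ] [-60.3  41.6]
wr in far [0.4645 0.3125 0.022 ] [76.7 18.3]
stop [0.5016 0.2909 0.022 ] [ 48.2 -13.8]
stop [0.4835 0.2886 0.022 ] [49.5  4.4]
```

```bash
python3 -m jog '[[0,3.5,15,0,-1],[0,0,14,0,-1],[0,0,6,0,-1],[0,0,2,0,-1],[0,0,0,0,-1],[0,0,0,0,-1]]' >/dev/null
python3 -c "
from h import *
st()"
python3 -m jog '[[8,0,0,0,-1],[8,0,0,0,-1],[8,0,0,0,-1],[8,0,0,0,-1],[8,0,0,0,-1],[5,0,0,0,-1],[0,0,0,0,-1],[0,0,0,0,-1]]' >/dev/null
python3 -c "
from h import *
st()"
```

```text
t 11.4 tcp [0.504  0.0306 0.0315] yaw 101.2 frame mm [-207.5   34.9] F frame [-0. -0.] Fz -2.2 w 0.151 q [-0.07  0.4  -0.45  0.73 -0.    1.31]
t 12.1 tcp [0.4962 0.0704 0.0321] yaw 101.2 frame mm [-167.    34.7] F frame [-16.    2.4] Fz 0.8 w 0.152 q [ 0.02  0.39 -0.46  0.72 -0.01  1.4 ]
```

```bash
python3 -m jog '[[-10,0,0,0,-1],[-3,0,0,0,-1],[0,-4.5,0,0,-1],[0,0,0,0,-1],[0,0,0,0,-1],[4,0,0,0,-1],[5,0,0,0,-1],[5,0,0,0,-1],[3,0,0,0,-1],[0,0,0,0,-1],[0,0,0,0,-1]]' >/dev/null
python3 -c "
from h import *
st()"
```

```text
t 13.0 tcp [0.4898 0.0786 0.0313] yaw 101.3 frame mm [-157.6   39.4] F frame [-0.7  1.1] Fz -1.3 w 0.151 q [ 0.03  0.38 -0.47  0.72 -0.    1.4 ]
```

```bash
python3 -m jog '[[4,0,1,0,-1],[5,0,1,0,-1],[5,0,0,0,-1],[5,0,0,0,-1],[0,0,0,0,-1],[0,0,0,0,-1],[0,0,0,0,-1]]' >/dev/null
python3 -c "
from h import *
st()"
python3 -m jog '[[4,0.5,0,0,-1],[5,0.5,0,0,-1],[5,0.5,0,0,-1],[5,0,0,0,-1],[0,0,0,0,-1],[0,0,0,0,-1]]' >/dev/null
python3 -c "
from h import *
st()"
```

```text
t 13.6 tcp [0.4871 0.0972 0.0297] yaw 101.3 frame mm [-138.9   38.4] F frame [ 0.3 -3.8] Fz -1.8 w 0.150 q [ 0.07  0.38 -0.48  0.71  0.    1.44]
t 14.1 tcp [0.4865 0.1162 0.0301] yaw 101.3 frame mm [-120.1   35.3] F frame [-1.2 -6.2] Fz -3.2 w 0.154 q [ 0.11  0.39 -0.47  0.71 -0.    1.48]
```

```bash
for i in 1 2; do python3 -m jog '[[3,1,0,0,-1],[3,1,0,0,-1],[3,1,0,0,-1],[0,0,0,0,-1],[0,0,0,0,-1]]' >/dev/null
python3 -c "
from h import *
st()"; done
```

```text
t 14.5 tcp [0.4864 0.1253 0.0297] yaw 101.3 frame mm [-111.2   33.5] F frame [-2.4 -4.7] Fz -2.1 w 0.151 q [ 0.13  0.39 -0.46  0.71 -0.    1.5 ]
t 14.9 tcp [0.4862 0.1351 0.0292] yaw 101.3 frame mm [-101.5   31.8] F frame [-0.8 -4. ] Fz -1.3 w 0.150 q [ 0.14  0.4  -0.45  0.72  0.    1.52]
```

```bash
for i in 1 2 3; do python3 -m jog '[[2,0.5,0,0,-1],[2,0.5,0,0,-1],[0,0,0,0,-1],[0,0,0,0,-1]]' >/dev/null
python3 -c "
from h import *
st()"; done
```

```text
t 15.2 tcp [0.4861 0.139  0.0291] yaw 101.3 frame mm [-97.7  31.2] F frame [-1.2 -2.9] Fz -2.6 w 0.154 q [ 0.15  0.4  -0.45  0.72  0.    1.53]
t 15.6 tcp [0.4861 0.1432 0.0291] yaw 101.3 frame mm [-93.6  30.4] F frame [-0.6 -2.6] Fz -2.4 w 0.147 q [ 0.16  0.4  -0.45  0.72  0.    1.53]
t 15.9 tcp [0.4862 0.1474 0.029 ] yaw 101.3 frame mm [-89.5  29.4] F frame [-0.1 -0.2] Fz -2.0 w 0.152 q [ 0.17  0.4  -0.44  0.72  0.    1.54]
```

```bash
for i in 1 2 3 4; do python3 -m jog '[[1.5,0.2,0,0,-1],[1.5,0.2,0,0,-1],[0,0,0,0,-1],[0,0,0,0,-1]]' >/dev/null
python3 -c "
from h import *
st()"; done
```

```text
t 16.2 tcp [0.4862 0.1502 0.0291] yaw 101.3 frame mm [-86.7  28.8] F frame [-0.9  0.5] Fz -1.9 w 0.149 q [ 0.17  0.41 -0.44  0.72  0.    1.55]
t 16.6 tcp [0.4862 0.1533 0.0292] yaw 101.3 frame mm [-83.7  28.3] F frame [-0.6  0.9] Fz -2.7 w 0.156 q [ 0.18  0.41 -0.44  0.73  0.    1.55]
t 16.9 tcp [0.4861 0.1563 0.0292] yaw 101.3 frame mm [-80.7  27.7] F frame [-0.7  0.8] Fz -1.5 w 0.152 q [ 0.19  0.41 -0.44  0.73  0.    1.56]
t 17.2 tcp [0.4858 0.1587 0.0292] yaw 101.3 frame mm [-78.3  27.6] F frame [-2.9  1.6] Fz -0.5 w 0.148 q [ 0.19  0.41 -0.43  0.73 -0.    1.57]
```

```bash
for i in 1 2 3; do python3 -m jog '[[1,0.1,0,0,-1],[1,0.1,0,0,-1],[0,0,0,0,-1],[0,0,0,0,-1]]' >/dev/null
python3 -c "
from h import *
st()"; done
```

```text
t 17.6 tcp [0.4856 0.1597 0.0293] yaw 101.2 frame mm [-77.3  27.5] F frame [-7.2  1.7] Fz 0.3 w 0.157 q [ 0.2   0.41 -0.43  0.73 -0.    1.57]
t 17.9 tcp [0.4856 0.1606 0.0295] yaw 101.2 frame mm [-76.5  27.4] F frame [-10.3   4. ] Fz 1.6 w 0.147 q [ 0.2   0.41 -0.43  0.73 -0.01  1.57]
t 18.2 tcp [0.4856 0.1614 0.0296] yaw 101.2 frame mm [-75.7  27.3] F frame [-13.2   4.2] Fz 4.2 w 0.149 q [ 0.2   0.41 -0.43  0.73 -0.01  1.58]
```

```bash
python3 -m jog '[[0,0,0,0,0.5],[0,0,0,0,0.5],[0,0,0,0,0.5],[0,0,0,0,0.5],[-4,0,-20,0,0.5],[0,0,-25,0,0.5],[0,0,-25,0,0.5],[-25,0,0,0,-1],[-21,-1,0,0,-1],[0,0,0,0,-1],[0,0,0,0,-1],[0,0,0,0,-1]]' >/dev/null
python3 -c "
from h import *
st(F(-120,29),.013); im=snap('wrist','wr4',None,1.5)"
```

```text
t 19.2 tcp [0.4941 0.1164 0.0991] yaw 101.3 frame mm [-121.4   27.7] F frame [0.3 0.1] Fz 0.1 w 0.040 q [ 0.11  0.33 -0.35  0.89  0.    1.48]
delta tool mm [ 1.3 -1.3 86.2]
```

View pics/wr4.png

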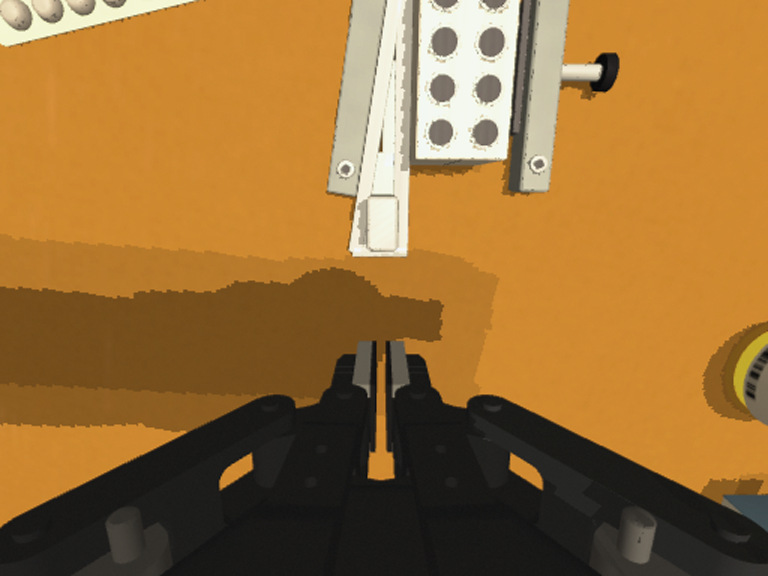

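```bash
python3 -m jog '[[0,-1,30,0,-1],[0,0,30,0,-1],[0,0,17,0,-1],[0,0,9,0,-1],[0,0,0,0,-1],[4,0,0,0,-1],[4,0,0,0,-1],[2,0,0,0,-1],[0,0,0,0,-1],[0,0,0,0,-1]]' >/dev/null
python3 -c "
from h import *
st()"
for i in 1 2; do python3 -m jog '[[1.5,0,0,0,-1],[1.5,0,0,0,-1],[0,0,0,0,-1],[0,0,0,0,-1]]' >/dev/null
python3 -c "
from h import *
st()"; done
```

```text
t 20.1 tcp [0.4921 0.1258 0.0142] yaw 101.3 frame mm [-111.8   27.8] F frame [-0.   0.3] Fz 0.6 w -0.000 q [ 0.13  0.42 -0.46  0.68 -0.    1.5 ]
t 20.4 tcp [0.4907 0.1284 0.0133] yaw 101.3 frame mm [-109.    28.7] F frame [0.  0.5] Fz -0.2 w -0.004 q [ 0.13  0.42 -0.46  0.68 -0.    1.5 ]
t 20.8 tcp [0.4901 0.1314 0.0132] yaw 101.3 frame mm [-105.9   28.7] F frame [0.2 0.4] Fz -0.1 w 0.003 q [ 0.14  0.42 -0.46  0.68 -0.    1.51]
```

```bash
for i in 1 2 3 4; do python3 -m jog '[[1.3,0,0,0,-1],[1.3,0,0,0,-1],[0,0,0,0,-1],[0,0,0,0,-1]]' >/dev/null
python3 -c "
from h import *
st()"; done
```

```text
t 21.1 tcp [0.49   0.1324 0.0133] yaw 101.2 frame mm [-104.9   28.7] F frame [-5.1  0.6] Fz 1.2 w -0.000 q [ 0.14  0.42 -0.46  0.68 -0.    1.52]
t 21.4 tcp [0.4899 0.1325 0.0133] yaw 101.2 frame mm [-104.8   28.7] F frame [-12.4  -0.2] Fz 0.5 w -0.000 q [ 0.14  0.42 -0.46  0.68 -0.01  1.52]
t 21.8 tcp [0.4899 0.1333 0.0134] yaw 101.1 frame mm [-104.    28.5] F frame [-16.8   0.8] Fz 0.7 w 0.000 q [ 0.15  0.42 -0.46  0.68 -0.01  1.53]
t 22.1 tcp [0.4898 0.1344 0.0134] yaw 101.1 frame mm [-103.    28.4] F frame [-22.1  -0.6] Fz 1.1 w -0.003 q [ 0.15  0.42 -0.46  0.68 -0.02  1.53]
```

```bash
python3 -m jog '[[0.6,0,0,0,-1],[0,0,0,0,-1],[0,0,0,0,-1],[0,0,0,0,-1]]' >/dev/null
python3 -c "
from h import *
st()"
python3 -m jog '[[-3,0,0,0,-1],[-12,0,0,0,-1],[-20,0,0,0,-1],[-20,0,0,0,-1],[0,0,-30,0,-1],[0,0,-35,0,-1],[0,0,-35,0,-1],[0,0,-10,0,-1],[0,0,0,0,-1],[0,0,0,0,-1]]' >/dev/null
python3 - <<'E'
from h import *
st(); a=snap('wrist','wr5')['pixels'][:,:,::-1]; im=robot.get_image('top')['pixels'][160:230,190:260,::-1]
im=cv2.resize(im,None,fx=5.4,fy=5.4,interpolation=cv2.INTER_CUBIC)
a=cv2.resize(a[:, 120:400],None,fx=1.4,fy=1.4); b=np.zeros((a.shape[0],im.shape[1],3),np.uint8); b[:im.shape[0]]=im[:b.shape[0]]
cv2.imwrite('pics/fin.png',np.hstack([a,b]))
E
```

```text
t 22.4 tcp [0.4898 0.1344 0.0134] yaw 101.0 frame mm [-102.9   28.4] F frame [-23.9   1.1] Fz 0.8 w 0.001 q [ 0.15  0.42 -0.46  0.68 -0.02  1.53]
t 23.3 tcp [0.4991 0.0883 0.1233] yaw 101.3 frame mm [-149.9   28.3] F frame [-0.1 -1.1] Fz 0.0 w 0.000 q [ 0.05  0.3  -0.32  0.95  0.    1.42]
```

View pics/fin.png

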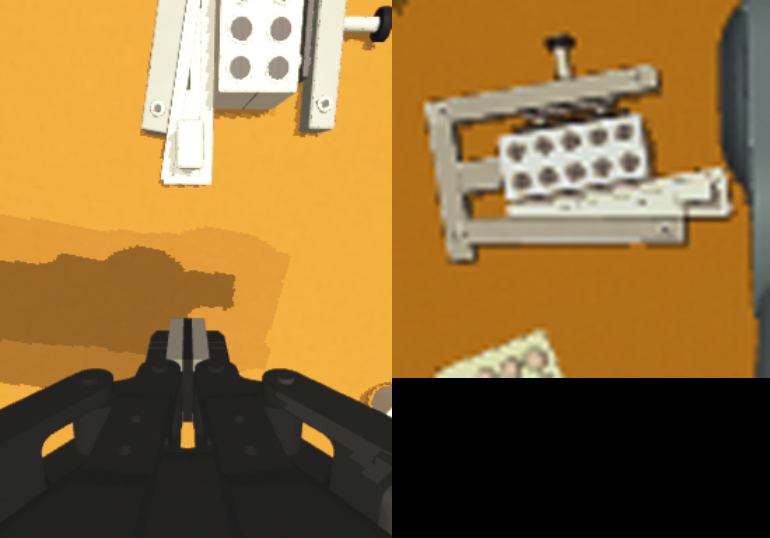

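```bash
python3 -c "
from h import *
print(robot.close_job()); st()"
```

```text
the job is handed in; nothing more can be done
None
the job is handed in; nothing more can be done
```

I pushed the block back until it met the end stop, with the wrist force rising to 35 N. Then I gripped the tapered wedge by its fin and slid it thin end first into the slot, to first tightening at about 13 N. I released it and pushed on the butt end with the fingers shut to a steady 23.9 N, then backed off and handed in at about 23 s.

- **Last checks:** The final pictures show the block against the stop. The wedge sits between block and rail with its thin end near the back of the block, and the gripper is clear. I never went near the packing bar, vial or dose cup, but I took no final picture of them.
- **What went wrong on the way:** On the first try at the slot, the wedge tip met the front of the block with 16 N. My picture-based estimate was a few mm off to the side, so I backed off, moved it 4.5 mm sideways and it went in.
- **Not measured:** I could not measure the clamping force itself, only the push on the wedge. I judged that the wedge lies flat from the pictures and the low push, not from a measurement.

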